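# Prop up the counter notice stand

## Robot

A 6-joint arm with a two-finger parallel gripper is mounted at the origin on the work surface. World frame = base frame: x ahead of the robot, y to its left, z up, the work surface at z = 0. Lengths are in m, angles in rad, forces in N, time in s.
With the tool pointing down it reaches from about 0.25 to 0.725 m from the base axis. Payload 4 kg.
Tool frame: the origin (TCP) lies where the fingers leave the gripper's body, on its centre line; the fingertips stand 73 mm ahead of it and the grasp point (between the pads) lies 54 mm ahead of it (bot.tips_ahead is the z of the fingertips in the tool frame, in m); z points along the fingers, y is the direction in which the jaws open and shut (so a half turn about z gives the same grasp; the last joint's range is limited). The gripper opens to 85 mm and grips with 20 to 120 N. Pads are 22 mm wide; open, the fingers measure 114 mm over their backs; the gripper's body (76 mm by 85 mm) begins 54 mm behind the grasp point. The pads swing forward as they close: fully open they stand 13 mm farther back than shut.
Start: joints at [-1.198, 0.241, 0.005, 1.335, 0, 1.571], TCP at [0.182, -0.466, 0.304] pointing down, gripper open.
Joint ranges: [-2.72, 2.72], [-1.05, 1.87], [-1.09, 1.28], [-1.99, 2.15], [-1.42, 1.44], [-3.14, 3.14]. Speed limits (rad/s): [2.79, 2.79, 3.14, 3.14, 3.14, 3.14].

## Interface

Orientations are given as a unit quaternion [x, y, z, w].
In Python, from workcell import readout, camera, get_calibration, order, bot gives the robot as it stands.
- The arm moves only by the tool send_rows, never from a script. Its argument "moves" is a list of rows, each a list of 3 entries, a list of its own where there are three numbers: the shift along the tool's x, y, z in mm, then the turn, a rotation vector about the tool's x, y, z in rad, then the finger opening in mm, from 0 to 85.4. In form: [[[dx, dy, dz], [ax, ay, az], grip], ...]. A call has 1 to 12 rows; each row is the pose to reach, as a shift and turn from the pose measured when the call began, along the tool's axes at that moment; what a row does not reach only later rows make up. A row lasts 1/12 s, in which the tool goes at most 41.7 mm and 7.16 degrees, less where a joint would pass 70% of its speed; a pose out of reach is approached as far as the arm can. A call with a gripper value outside its range is refused whole. The fingers move at their own pace and stop on an object; the grip force is fixed at half the most. Time passes only in rows, so rows that repeat a pose let the fingers close. It gives the time, the measured TCP pose, the force and the opening at its end, in the units of the state.
- readout.get_obs(): the state, without advancing time (a new reading comes with each control period).
- camera(name): name is "scene" or "top" or "wrist"; returns the picture (384x512x3 uint8, red, green, blue); there is no depth.
- get_calibration(name): a dict with "fx", "fy", "cx", "cy" (pixels), "R" (3x3) and "t" (3): a world point X has camera coordinates R X + t. Camera axes: x right, y down, z forward; pixel columns grow to the right and rows downward; lengths in m; the calibration is good to about 2 mm. A picture is of the moment at which its call begins: read the wrist's pose just before it. get_calibration takes no time and is no camera call; for the wrist camera it gives the pose at the moment of the call.
- order.job_done(): hands the job in, once; it reports no verdict.
The state is a dict: "clock": time; "joint_pos": joint angles; "joint_vel": joint speeds; "tau": joint torques, N m; "eef_pos": TCP position; "tool_rot": TCP orientation; "ft_force": force on the tool from outside, world axes, zero at the start; "ft_torque": the same for the moment, N m; "grip_width": finger opening in m.
Only numpy, scipy, OpenCV 4.12 (cv2) and the standard library are available. Lean on these libraries where they do the work, as an engineer would, in place of code of your own. Each camera call takes 0.05 s, during which the arm holds its last target. There are 200 camera calls.

## Task

Two plywood notice stands have been put on the stockroom counter with their prop legs still folded. Swing the prop leg of the taller stand out behind its board by pushing it all the way to its stop, and let go. Leave that stand upright where it is, and leave the shorter stand and its leg alone.

Things in the scene. Friction and masses are not known exactly. Their poses are not given: they have to be found in the camera images.
- tall_stand: Taller notice stand, loose, 1.8 kg: plywood board 130 wide (y) x 160 high x 10 mm on a steel foot bar 84 x 130 x 14. Origin: middle of foot underside, under the board. x points out of the board's back, z up. On the back a leg panel 8 mm thick hinges about the upright line x = 11 mm, y = 0, reaching 125 mm from it, from 18 to 150 mm above the counter. Over 5 N of push tips or slides it.
- tall_leg (a joint): Tall stand's leg angle a, rad: the leg points along (sin a, -cos a) in the stand's x, y. 0: folded along the back, its outer 60 mm sticking out past the board's -y edge, where it can be pushed from the front; 1.55: at its stop, straight out behind (+x), by a small wood block on the hinge's +y side. Starts at 0 to 0.35. Light friction (under 0.5 N at the end); stays where left.
- short_stand: Shorter notice stand, to be left alone: same make, 1.2 kg, board 105 mm wide and 105 mm high, foot bar 84 x 105 x 14 mm, leg panel reaching 90 mm from its hinge line (x = 11 mm, y = 0) and up to 95 mm above the counter. Origin and axes as for the taller one.
- short_leg (a joint): Angle of the short stand's prop leg, rad, measured like the other: 0 folded, 1.55 out. Starts between 0 and 0.35 and is to stay as it is.

How it is judged:
At the end, for the whole second after the job is handed in: The taller stand's prop leg is swung out to its stop (1.55 rad, at least 1.36) and at rest; the taller stand is upright (within 0.1 rad) and within 40 mm of where it stood; the shorter stand is upright, within 30 mm of where it stood, and its leg still folded (below 0.5 rad) (value of joint tall_leg above 1.36 rad and velocity of joint tall_leg between -0.1 and 0.1 rad/s and angle between each of tall_stand, short_stand's own z axis and vertical below 0.1 rad and distance of tall_stand from where it was at the start of the episode below 0.04 m and linear speed of tall_stand below 0.02 m/s and distance of short_stand from where it was at the start of the episode below 0.03 m and value of joint short_leg below 0.5 rad); the robot touches nothing.
It fails at once if the taller stand is knocked over (angle between tall_stand's own z axis and vertical above 0.4 rad).
It fails at once if the shorter stand is shoved or knocked over (distance of short_stand from where it was at the start of the episode above 0.04 m or angle between short_stand's own z axis and vertical above 0.4 rad).
It fails at once if the shorter stand's leg is swung out (value of joint short_leg above 0.6 rad).
It also fails if it takes over 38 s, if anything falls off the work surface, if the arm or the gripper's body presses on something with over 40 N, if the wrist force passes 120 N, or if a joint passes its speed limit or range.

## Working session

There is one attempt and no reset: what is moved stays moved. The work goes in short steps, Python scripts to look and compute and a tool call to move; the robot and the scene stay as the last step left them, time stands still between calls to the robot, and variables do not carry over. Pictures are saved under pics/ and viewed, about 8 in all and at most 12, crops included, and the job is handed in when it is done.

Besides the shell and the picture viewer there is one more tool, called after "Request:" as a command line: name --argument value ..., lists and objects as JSON in quotes. send_rows: Moves the arm, as the interface text tells. Its arguments: {"type":"object","properties":{"moves":{"type":"array","items":{"type":"array"}}},"required":["moves"]}

```bash
mkdir -p pics; python3 - <<'E'
from workcell import readout,camera,get_calibration
import cv2,numpy as np
o=readout.get_obs();print(o)
for n in("top","scene"):
    cv2.imwrite(f"pics/{n}0.png",cv2.resize(camera(n)[...,::-1],(768,576),interpolation=cv2.INTER_CUBIC))
    c=get_calibration(n);print(n,c, -np.array(c["R"]).T@c["t"])
E
```

```text
{'clock': 0.0, 'joint_pos': array([-1.19799760e+00,  2.41411978e-01,  3.70394235e-03,  1.33518299e+00,
        1.14915056e-05,  1.57080860e+00]), 'joint_vel': array([ 0.00168247, -0.00010389,  0.00071725, -0.00148447,  0.00016082,
        0.00094079]), 'tau': array([ 4.17444944e-04, -3.72320330e+01,  2.52406830e+01,  1.69821427e-02,
        1.20476871e-04, -2.87153298e-06]), 'eef_pos': array([ 0.18193808, -0.46520466,  0.30300555]), 'tool_rot': array([ 9.82678480e-01,  1.85315700e-01, -1.88456702e-04, -1.03027013e-03]), 'ft_force': array([ 0.34772532, -0.61003061, -0.00140549]), 'ft_torque': array([ 0.01018949,  0.02836187, -0.02098397]), 'grip_width': 0.08543174665969501}
top {'fx': 481.2885077067022, 'fy': 481.2885077067022, 'cx': 251.94777113202716, 'cy': 189.1769348350107, 'R': array([[-0.01391074, -0.99989914, -0.00286514],
       [-0.99269103,  0.01415389, -0.1198507 ],
       [ 0.11987916,  0.00117698, -0.99278779]]), 't': array([0.0152386, 0.5109571, 0.6968538])} [0.42389626 0.00718485 0.75311018]
scene {'fx': 498.5024755815469, 'fy': 498.5024755815469, 'cx': 257.3954071538284, 'cy': 196.64379681270233, 'R': array([[-0.26855475,  0.96318863, -0.01208312],
       [ 0.58025423,  0.15174747, -0.80017357],
       [-0.7688845 , -0.22190169, -0.59964678]]), 't': array([ 0.13014552, -0.26634508,  1.14765608])} [1.07191403 0.16972933 0.47663855]
```

View pics/top0.png

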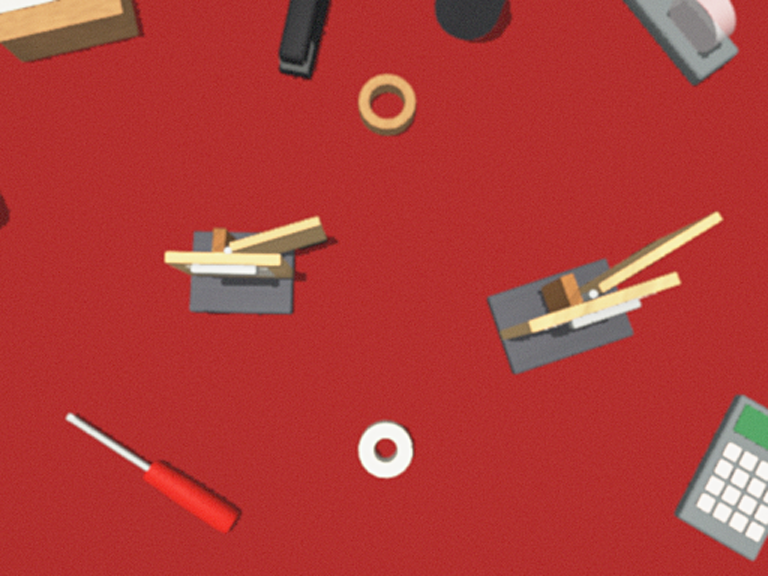

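View pics/scene0.png

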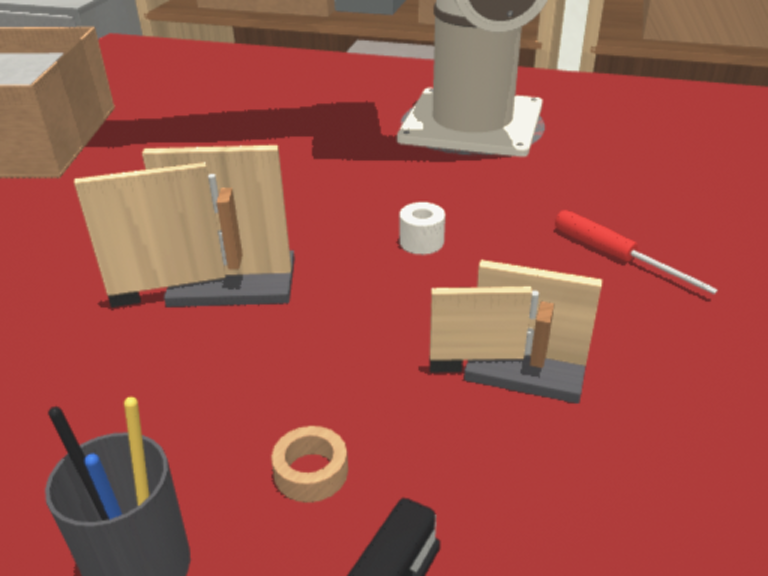

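Top view: the tall stand is on the right, with its board top edge from (530,326) to (679,279) and its leg top edge from (603,290) to (720,216). The short stand is on the left, its leg also open a little. In the scene view, both stands' backs face away from the robot, and nothing stands beside the tall leg.

```bash
cat > h.py <<'E'
from workcell import readout,camera,get_calibration
import cv2,numpy as np
from scipy.spatial.transform import Rotation as Ro
def ray(n,u,v,z,s=1.5):
    c=get_calibration(n);R=np.array(c["R"]);o=-R.T@c["t"]
    d=R.T@[((u+.5)/s-.5-c["cx"])/c["fx"],((v+.5)/s-.5-c["cy"])/c["fy"],1]
    return o+d*(z-o[2])/d[2]
def proj(n,X,s=1.5):
    c=get_calibration(n);p=np.array(c["R"])@X+c["t"]
    return np.array([p[0]/p[2]*c["fx"]+c["cx"],p[1]/p[2]*c["fy"]+c["cy"]])*s
E
python3 - <<'E'
from h import *
for z in(.16,.174):
    A=[ray("top",*p,z)[:2] for p in((530,326),(679,279))];print(z,A,np.linalg.norm(A[0]-A[1]))
# front/back edges of board top
L=[ray("top",*p,.15)[:2] for p in((603,290),(720,216))];print("leg",L,np.linalg.norm(L[1]-L[0]))
F=[ray("top",*p,.014)[:2] for p in((489,297),(606,260),(634,333),(515,373))];print("foot",F,np.mean(F,0),[np.linalg.norm(F[i]-F[i-1]) for i in range(4)])
S=[ray("top",*p,.014)[:2] for p in((195,233),(295,233),(293,313),(190,311))];print("short",np.mean(S,0))
E
```

```text
0.16 [array([ 0.45900928, -0.11630768]), array([ 0.4961451 , -0.24099891])] 0.13010369431730956
0.174 [array([ 0.45818046, -0.11339272]), array([ 0.49443971, -0.23514068])] 0.12703267683127653
leg [array([ 0.48896737, -0.18084104]), array([ 0.55080576, -0.28343091])] 0.11978592358903299
foot [array([ 0.49806783, -0.10573229]), array([ 0.5348044, -0.2279395]), array([ 0.45900521, -0.25262165]), array([ 0.42014588, -0.12961707])] [ 0.47800583 -0.17897763] [np.float64(0.08150037975366639), np.float64(0.127609468745191), np.float64(0.07971653030094657), np.float64(0.1289967931216226)]
short [0.5273949  0.14736534]
```

```bash
cat >> h.py <<'E'
H=np.array([.4885,-.176]);ex=np.array([.958,.285]);ey=np.array([-.285,.958])
def table(aa,gap=0,r=.1,z=.178):
    o=readout.get_obs();R=Ro.from_quat(o["tool_rot"]).as_matrix();p=o["eef_pos"]
    print(o["clock"],p,o["ft_force"],o["grip_width"],[(R[:2,0]@e).round(3) for e in(ex,ey)])
    for a in aa:
        off=4e-3+.011*np.cos(a-.084)+.0145*abs(np.sin(a-.084))+gap
        q=r*np.array([np.sin(a),-np.cos(a)])-off*np.array([np.cos(a),np.sin(a)])
        w=np.append(H+ex*q[0]+ey*q[1],z);print(a,w.round(3),(R.T@(w-p)*1e3).round(1))
E
python3 -c "
from h import *
table([.25],.015)"
```

```text
0.1 [ 0.1819633  -0.46525467  0.30310742] [-1.06614681 -0.35924565  0.92511077] 0.08538952085799398 [np.float64(0.996), np.float64(0.084)]
0.25 [ 0.512 -0.278  0.178] [375.6 -53.6 125.2]
```

Request:
send_rows --moves '[[[40,-6,0],[0,0,0],0],[[78,-11,0],[0,0,0],0],[[116,-17,0],[0,0,0],0],[[154,-22,0],[0,0,0],0],[[192,-27,0],[0,0,0],0],[[230,-33,0],[0,0,0],0],[[268,-38,0],[0,0,0],0],[[306,-44,0],[0,0,0],0],[[340,-49,0],[0,0,0],0],[[365,-52,0],[0,0,0],0],[[375,-54,0],[0,0,0],0],[[375,-54,0],[0,0,0],0]]'

```text
clock: 1.1
eef_pos: [0.513, -0.2768, 0.3021]
tool_rot: [0.982, 0.187, -0.001, -0.001]
ft_force: [-0.3, 0.2, 0.9]
grip_width: 0.0001
```

```bash
python3 -c "
from h import *
cv2.imwrite('pics/w1.png',cv2.resize(camera('scene')[...,::-1],(768,576)))
table([.25],.015)"
```

```text
1.15 [ 0.51163081 -0.2778081   0.30236465] [ 0.49774161 -1.1021993  -0.27314246] 0.0001934408970381253 [np.float64(0.996), np.float64(0.085)]
0.25 [ 0.512 -0.278  0.178] [  0.5   1.  124.4]
```

View pics/w1.png

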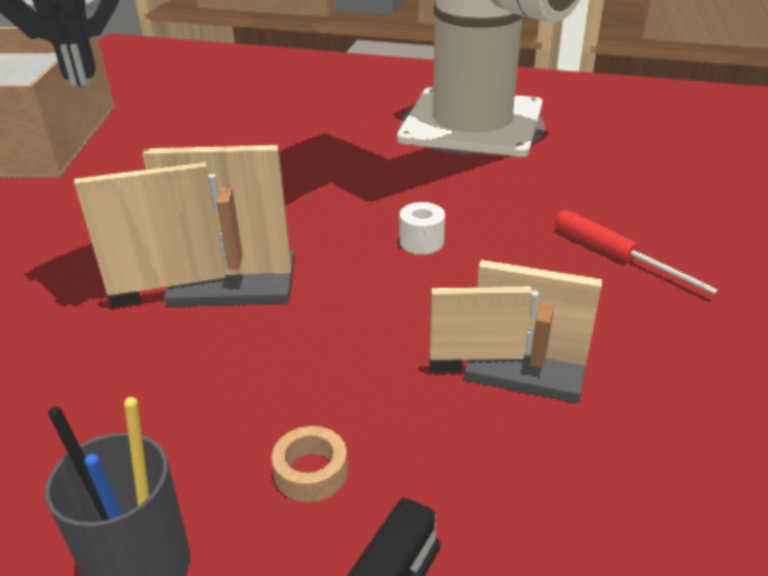

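The closed fingers, at (75,75), hang above and just in front of the leg's outer end (95,175). Nothing has moved, so I'm going down.

Request:
send_rows --moves '[[[0,1,25],[0,0,0],0],[[0,1,50],[0,0,0],0],[[0,1,75],[0,0,0],0],[[0,1,95],[0,0,0],0],[[0,1,110],[0,0,0],0],[[0,1,120],[0,0,0],0],[[0,1,124],[0,0,0],0],[[0,1,124],[0,0,0],0]]'

```text
clock: 1.82
eef_pos: [0.5104, -0.2791, 0.1777]
tool_rot: [0.983, 0.185, -0.002, -0.002]
ft_force: [-0.0, 0.3, 0.2]
grip_width: -0.0002
```

```bash
python3 -c "
from h import *
cv2.imwrite('pics/w2.png',cv2.resize(camera('top')[...,::-1],(768,576)))
table([.25,.35,.45,.55,.65,.75,.85,.95,1.05,1.15,1.25,1.35,1.45,1.5,1.55])"
```

```text
1.8667 [ 0.51114021 -0.27918789  0.17872775] [-0.17555848  0.36039979 -0.53924091] 1.6848113500641135e-05 [np.float64(0.996), np.float64(0.084)]
0.25 [ 0.525 -0.271  0.178] [16.1 -2.9  0.7]
0.35 [ 0.533 -0.267  0.178] [25.  -3.1  0.7]
0.45 [ 0.541 -0.263  0.178] [34.1 -4.   0.7]
0.55 [ 0.549 -0.258  0.178] [43.3 -5.9  0.7]
0.65 [ 0.557 -0.252  0.178] [52.4 -8.7  0.7]
0.75 [ 0.564 -0.245  0.178] [ 61.3 -12.4   0.7]
0.85 [ 0.57  -0.238  0.178] [ 70.  -17.1   0.7]
0.95 [ 0.576 -0.229  0.178] [ 78.3 -22.7   0.7]
1.05 [ 0.581 -0.221  0.178] [ 86.2 -29.3   0.7]
1.15 [ 0.585 -0.211  0.178] [ 93.4 -36.7   0.7]
1.25 [ 0.588 -0.201  0.178] [ 99.9 -45.1   0.7]
1.35 [ 0.59  -0.19   0.178] [105.5 -54.2   0.7]
1.45 [ 0.59  -0.179  0.178] [110.3 -64.    0.7]
1.5 [ 0.59  -0.174  0.178] [112.2 -69.1   0.7]
1.55 [ 0.59  -0.168  0.178] [113.9 -74.4   0.7]
```

View pics/w2.png

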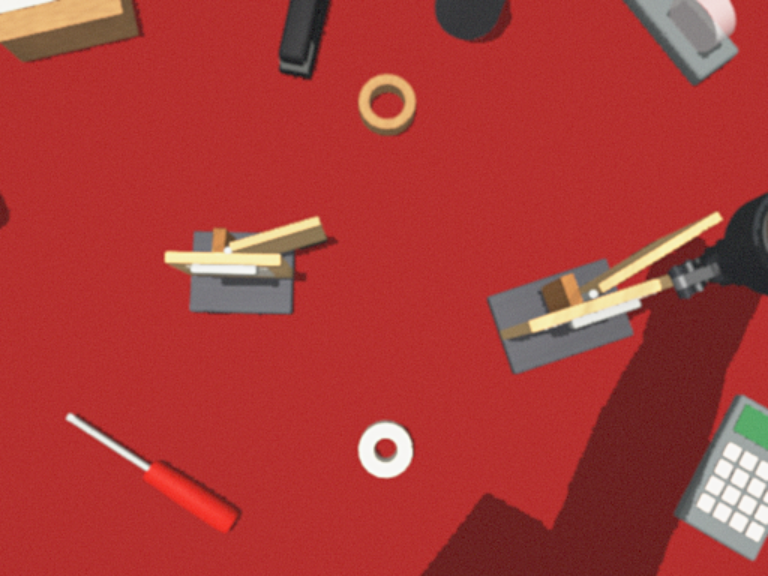

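The fingers (685,283) are down between the board's end and the leg's outer part, touching nothing. I'll start the sweep.

Request:
send_rows --moves '[[[8,-2,0],[0,0,0],0],[[14,-3,0],[0,0,0],0],[[18,-3,0],[0,0,0],0],[[22,-3,0],[0,0,0],0],[[26,-3,0],[0,0,0],0],[[30,-4,0],[0,0,0],0],[[34,-4,0],[0,0,0],0],[[39,-5,0],[0,0,0],0],[[44,-6,0],[0,0,0],0],[[48,-7,0],[0,0,0],0],[[52,-9,0],[0,0,0],0],[[52,-9,0],[0,0,0],0]]'

```text
clock: 2.87
eef_pos: [0.557, -0.2511, 0.1786]
tool_rot: [0.983, 0.186, -0.001, -0.001]
ft_force: [-1.3, -0.1, 0.8]
grip_width: -0.0002
```

```bash
python3 -c "
from h import *
cv2.imwrite('pics/w3.png',cv2.resize(camera('top')[...,::-1],(768,576)))
table([.65,.75,.85,.95,1.05,1.15,1.25,1.35,1.45,1.5,1.55])"
```

```text
2.9167 [ 0.55668676 -0.25143948  0.17863502] [-0.54629039  0.40223117 -0.5816594 ] 0.0001550807874119611 [np.float64(0.996), np.float64(0.085)]
0.65 [ 0.557 -0.252  0.178] [-0.2  0.5  0.6]
0.75 [ 0.564 -0.245  0.178] [ 8.8 -3.2  0.6]
0.85 [ 0.57  -0.238  0.178] [17.5 -7.8  0.6]
0.95 [ 0.576 -0.229  0.178] [ 25.8 -13.4   0.6]
1.05 [ 0.581 -0.221  0.178] [ 33.6 -20.    0.6]
1.15 [ 0.585 -0.211  0.178] [ 40.9 -27.5   0.6]
1.25 [ 0.588 -0.201  0.178] [ 47.4 -35.8   0.7]
1.35 [ 0.59  -0.19   0.178] [ 53.1 -44.9   0.7]
1.45 [ 0.59  -0.179  0.178] [ 57.8 -54.7   0.7]
1.5 [ 0.59  -0.174  0.178] [ 59.7 -59.9   0.7]
1.55 [ 0.59  -0.168  0.178] [ 61.4 -65.1   0.7]
```

View pics/w3.png

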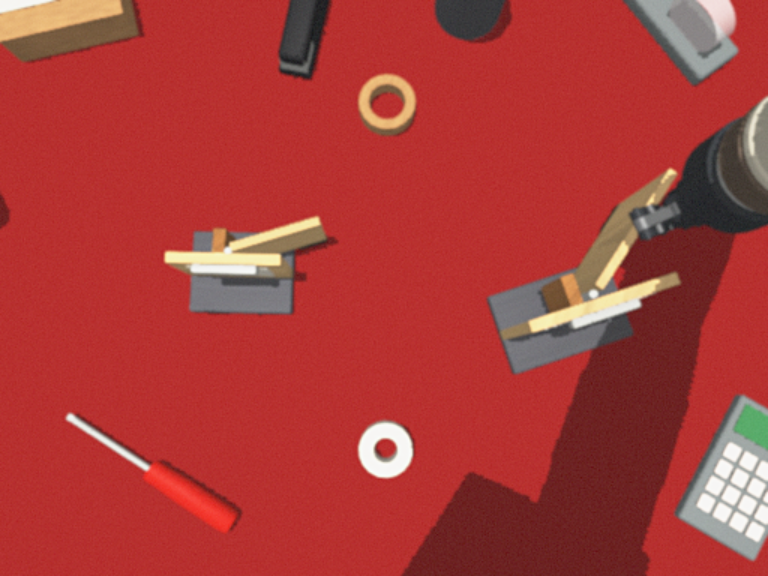

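The leg follows the fingers: its tip is now at (672,172), and the stand hasn't moved (board ends still at 530,326 and 679,279). I'll continue in two steps.

Request:
send_rows --moves '[[[4,-1,0],[0,0,0],0],[[9,-3,0],[0,0,0],0],[[13,-5,0],[0,0,0],0],[[17,-8,0],[0,0,0],0],[[22,-10,0],[0,0,0],0],[[26,-13,0],[0,0,0],0],[[30,-16,0],[0,0,0],0],[[34,-20,0],[0,0,0],0],[[38,-24,0],[0,0,0],0],[[41,-28,0],[0,0,0],0],[[44,-31,0],[0,0,0],0],[[44,-31,0],[0,0,0],0]]'

```text
clock: 3.92
eef_pos: [0.5867, -0.2054, 0.1787]
tool_rot: [0.982, 0.187, -0.001, -0.001]
ft_force: [0.0, 0.4, -0.2]
grip_width: 0.0003
```

```bash
python3 -c "
from h import *
d=ray('top',672,172,.15)[:2]-H;print('a before',np.arctan2(d@ex,-d@ey),np.linalg.norm(d))
cv2.imwrite('pics/w4.png',cv2.resize(camera('top')[...,::-1],(768,576)))
table([1.15,1.25,1.35,1.4,1.45,1.5,1.55])"
```

```text
a before 0.6829164665600228 0.12258756335498054
3.9667 [ 0.58657705 -0.20590081  0.17864657] [-1.1060961  -0.01034199 -0.02168567] -9.160106873385564e-06 [np.float64(0.996), np.float64(0.086)]
1.15 [ 0.585 -0.211  0.178] [-3.6  4.   0.6]
1.25 [ 0.588 -0.201  0.178] [ 2.9 -4.3  0.7]
1.35 [ 0.59  -0.19   0.178] [  8.6 -13.4   0.7]
1.4 [ 0.59  -0.185  0.178] [ 11.1 -18.3   0.7]
1.45 [ 0.59  -0.179  0.178] [ 13.3 -23.2   0.7]
1.5 [ 0.59  -0.174  0.178] [ 15.3 -28.4   0.7]
1.55 [ 0.59  -0.168  0.178] [ 17.  -33.7   0.7]
```

View pics/w4.png

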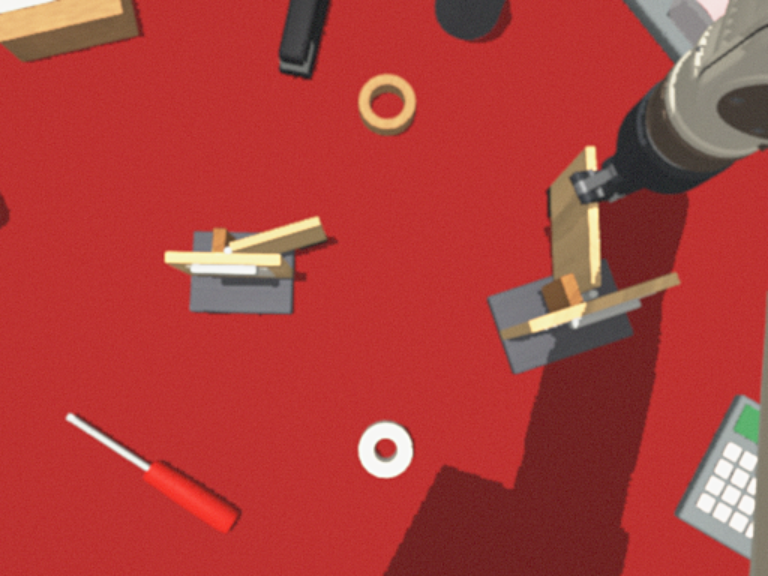

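The leg tip is at (591,148), roughly 1.25 rad open, and the stand is unmoved. I'll make the last stretch slowly.

Request:
send_rows --moves '[[[2,-3,0],[0,0,0],0],[[4,-6,0],[0,0,0],0],[[6,-9,0],[0,0,0],0],[[8,-12,0],[0,0,0],0],[[9,-15,0],[0,0,0],0],[[11,-17,0],[0,0,0],0],[[12,-19,0],[0,0,0],0],[[12,-21,0],[0,0,0],0],[[12,-21,0],[0,0,0],0]]'

```text
clock: 4.72
eef_pos: [0.5902, -0.1815, 0.1788]
tool_rot: [0.982, 0.187, -0.001, -0.001]
ft_force: [0.6, -0.2, -0.1]
grip_width: 0.0
```

```bash
python3 -c "
from h import *
d=ray('top',591,148,.15)[:2]-H;print('a before',np.arctan2(d@ex,-d@ey),np.linalg.norm(d))
cv2.imwrite('pics/w5.png',cv2.resize(camera('top')[...,::-1],(768,576)))
table([1.4,1.45,1.5,1.55])
print([(a,proj('top',np.append(H+.125*(np.sin(a)*ex-np.cos(a)*ey),.15))) for a in (1.35,1.45,1.55)])"
```

```text
a before 1.2749876892923817 0.12346842562490552
4.7667 [ 0.59013291 -0.18166741  0.17873191] [0.97799183 0.69729063 1.57806963] 0.0004057341129377243 [np.float64(0.996), np.float64(0.086)]
1.4 [ 0.59  -0.185  0.178] [-1.1  3.   0.7]
1.45 [ 0.59  -0.179  0.178] [ 1.1 -2.   0.7]
1.5 [ 0.59  -0.174  0.178] [ 3.1 -7.1  0.7]
1.55 [ 0.59  -0.168  0.178] [  4.8 -12.4   0.8]
[(1.35, array([579.80813479, 146.57682537])), (1.45, array([565.47132036, 148.44665649])), (1.55, array([551.43139982, 151.703025  ]))]
```

View pics/w5.png

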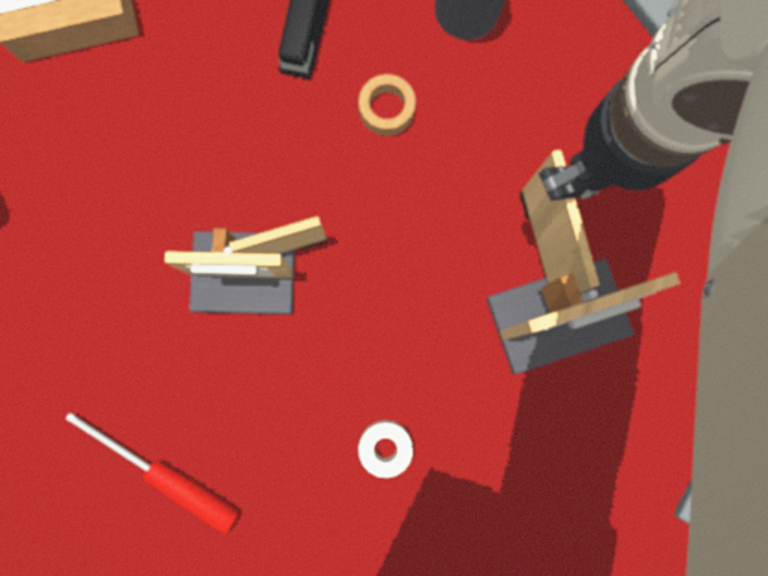

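The leg tip is at (557,152), about 1.5 rad by the projection table. It's nearly at the stop, so I'll nudge it 4 mm in 1 mm steps.

Request:
send_rows --moves '[[[1,-1,0],[0,0,0],0],[[1,-2,0],[0,0,0],0],[[2,-3,0],[0,0,0],0],[[2,-4,0],[0,0,0],0],[[2,-4,0],[0,0,0],0]]'

```text
clock: 5.18
eef_pos: [0.5905, -0.1771, 0.1787]
tool_rot: [0.982, 0.187, -0.001, -0.001]
ft_force: [-0.2, -0.5, 0.5]
grip_width: 0.0001
```

Request:
send_rows --moves '[[[0,-1,0],[0,0,0],0],[[0,-2,0],[0,0,0],0],[[0,-2,0],[0,0,0],0]]'

```text
clock: 5.43
eef_pos: [0.59, -0.1754, 0.179]
tool_rot: [0.982, 0.187, -0.0, -0.001]
ft_force: [0.2, -1.5, -0.5]
grip_width: -0.0001
```

The force has risen to 1.5 N against the push, so the leg is at its stop. I'll back straight off sideways, then go up.

Request:
send_rows --moves '[[[0,4,0],[0,0,0],0],[[0,14,0],[0,0,0],0],[[0,28,0],[0,0,0],0],[[0,42,0],[0,0,0],0],[[0,56,0],[0,0,0],0],[[0,70,-10],[0,0,0],0],[[0,85,-30],[0,0,0],0],[[0,100,-60],[0,0,0],0],[[0,115,-90],[0,0,0],0],[[0,130,-110],[0,0,0],0],[[0,135,-115],[0,0,0],0],[[0,135,-115],[0,0,0],0]]'

```text
clock: 6.43
eef_pos: [0.6405, -0.3038, 0.2961]
tool_rot: [0.983, 0.185, 0.002, 0.001]
ft_force: [-1.5, -0.6, -1.1]
grip_width: -0.0001
```

```bash
python3 -c "
from h import *
cv2.imwrite('pics/w6.png',cv2.resize(camera('top')[...,::-1],(768,576)))
o=readout.get_obs();print(o['clock'],o['eef_pos'],o['ft_force'],abs(o['joint_vel']).max())"
```

```text
6.4833 [ 0.63988819 -0.30261542  0.29403678] [-0.51635828  0.5446939  -0.22835281] 0.07294935621595482
```

View pics/w6.png

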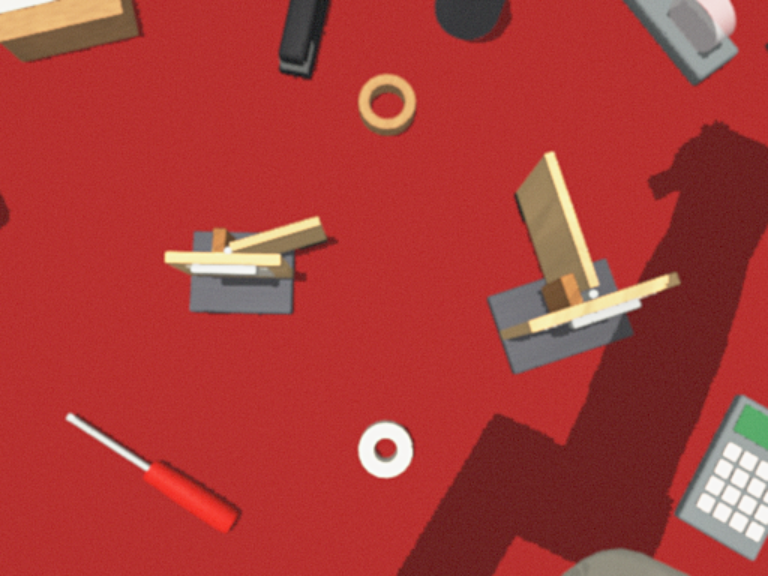

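The leg tip is at (550,153), which matches the 1.55 rad prediction of (551,152). The tall stand's foot and board pixels are unchanged, the short stand is untouched, and the arm is clear.

```bash
python3 -c "
from workcell import order;print(order.job_done())"
```

```text
the job is handed in; nothing more can be done
None
```

The taller stand's prop leg is swung out to its stop, and I handed the job in at about 6.5 s of the 38 s allowed. I pushed the leg round from the front with the closed fingers, until the force showed about 1.5 N against the push. Then I backed off sideways and up.

- **Leg angle:** the last top view puts the leg tip at (550,153), against (551,152) predicted for 1.55 rad.
- **Taller stand:** its foot and board sit at the same pixels as at the start, so it is upright and did not move visibly.
- **Shorter stand:** it and its leg look unchanged.
- **Arm:** it stands clear of everything, with only sensor noise on the force reading.

No check failed or disagreed. The wrist force is noisy by about 1 N, so the contact with the stop rests on both the image and the force. The hand-in reports no verdict.

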